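# Wedge a headlamp's tilt plate up to its gauge screw

## Task

Take the large wooden wedge by its upright grip and slide it, thin end first and flat on the table, under the free lip of the headlamp's hinged plate until the plate rises to the rubber tip of the gauge screw and is held snugly against it. Stop as soon as it is snug: do not force it, do not lift or push the plate or lamp with the gripper, and leave the other things where they are. Then let go, so that the wedge alone keeps the plate up against the gauge.

Things in the scene. Friction and masses are not known exactly. Their poses are not given: they have to be found in the camera images.
- wedge: the large hardwood wedge, 160 mm long, 36 mm wide, 0.15 kg, lying flat, thin end roughly towards the stand. Origin: on the underside below the grip's middle; x points to the thin end, z up. From the thin end (x = 135 mm, 4 mm high) the top rises evenly, 1 in 5, to 26 mm at x = 25 mm; then a level block 26 mm high to the rear face at x = -25 mm
- wedge_grip (a point): middle of the wedge's grip, 46 mm above its underside: an upright rib on the block, 34 mm long (along the wedge), 14 mm thick (across it), from 26 to 62 mm high
- wedge_tip (a point): the middle of the wedge's thin end, on the underside
- stand: fixed aluminium stand of the lamp. Origin: on the table below the middle of the lip at rest. x points from the lip to the hinge (the way the wedge goes in; the front is open), y to the left of that, z up. Side rails 30 mm high, inner faces at y = +-90 mm, x = -20 to 210 mm. Two rests under the lip's ends, inner ends at y = +-72 mm
- gauge (a point): bottom of the gauge post, at stand x = 10, y = -100 mm. At 78-90 mm height its arm reaches in to y = -48 mm; from it hangs a brass screw (knob up to 115 mm high) over the plate at x = 10, y = -62 mm. The screw's rubber tip is the height mark. Its setting is not measured and differs each time: the lip must rise 5 to 14 mm. Feel for it: the wedge's drag climbs once the plate meets it
- plate: steel plate with a chrome headlamp, hinged at its rear edge. Origin: on the hinge axis, 14 mm above the table, 150 mm behind the lip; x, y as the stand's. 160 mm wide, 150 long, 4 thick; the lamp stands on its rear 105 mm, up to 170 mm high. Rising freely it loads the wedge with 2 to 6 N. Snug against the gauge: 8 to 22 N. Over 28 N is forcing it
- lip (a point): middle of the plate's free edge, a bead 10 mm thick along y, on its axis, 14 mm above the table at rest (gap below 9 mm: the wedge first touches when its tip is 25 mm past the lip). Pushing the held wedge takes a steady 1 to 9 N while the plate rises freely; at the gauge the push climbs by some 3 to 4 N per mm: a climb of 6 to 18 N is snug
- shim: a plain small wedge of the same wood, 77 mm long, 28 mm wide, only 12 mm high, no grip: too low for this job, leave it. Origin: underside
- fuel_cap: bystander: round chrome filler cap, 66 mm across, 24 mm high
- trim_ring: bystander: flat chrome ring, 156 mm across, 14 mm high
- carton: bystander: small cardboard box 90 x 60 x 50 mm
- spanner: bystander: spanner 200 mm long
- jar: bystander: brown glass jar, 64 mm across, 85 mm high
- door_pull: bystander: chrome door handle 150 mm long, 38 mm high
- hubcap: bystander: chrome hubcap lying flat, 276 mm across, 44 mm high
Not all that is in view belongs to the job. Of the things that look like the wedge, take the one that is farthest from the robot's base at the start.

How it is judged:
On the way:
1. the wedge is in under the lip and the plate has begun to rise on it (height (world z) of lip above 0.0165 m and contact force between wedge and plate above 0.5 N), for 0.1 s.
At the end, for the whole second after the job is handed in: the wedge, released, lies flat on the table (within 0.04 rad and 3 mm) and at rest under the raised lip, and the plate, held up against the gauge screw, loads it with 8 to 22 N (contact force between wedge and plate between 8 and 22 N and linear speed of wedge below 0.005 m/s and height (world z) of lip above 0.0175 m and angle between wedge's own z axis and vertical below 0.04 rad and height (world z) of wedge below 0.003 m); the robot touches nothing.
It fails at once if the wedge is forced: it presses on the plate with more than 28 N (contact force between wedge and plate above 28 N).
It fails at once if the gripper lifts or pushes the plate or its lamp (more than 3 N) (contact force between the arm and plate above 3 N).
It fails at once if one of the other things is moved by more than 25 mm (distance of any of shim, fuel_cap, trim_ring, carton, spanner, jar, door_pull, hubcap from where it was at the start of the episode above 0.025 m).
It also fails if it takes over 51 s, if anything falls off the work surface, if the arm or the gripper's body presses on something with over 40 N, if the wrist force passes 120 N, or if a joint passes its speed limit or range.

## Robot

A 6-joint arm with a two-finger parallel gripper is mounted at the origin on the work surface. World frame = base frame: x ahead of the robot, y to its left, z up, the work surface at z = 0. Lengths are in m, angles in rad, forces in N, time in s.
With the tool pointing down it reaches from about 0.3 to 0.85 m from the base axis. Payload 5.4 kg.
Tool frame: the origin (TCP) lies between the finger pads; the fingertips stand 14 mm ahead of it and the grasp point (between the pads) lies 5 mm behind it; z points along the fingers, y is the line along which they close (so a half turn about z gives the same grasp; the last joint's range is limited). The gripper opens to 85 mm and grips with 20 to 120 N. Pads are 22 mm wide; open, the fingers measure 114 mm over their backs; the gripper's body (76 mm by 85 mm) begins 54 mm behind the grasp point. The pads swing forward as they close: fully open they stand 13 mm farther back than shut.
Start: joints at [1.12, 0.158, 1.597, -0, 1.386, -0.21], TCP at [0.137, 0.558, 0.245] pointing down, gripper open.
Joint ranges: [-2.91, 2.91], [-0.94, 2.29], [0.18, 2.7], [-1.29, 4.43], [0.17, 2.64], [-3, 3]. Speed limits (rad/s): [2.57, 2.57, 3.14, 3.14, 3.14, 3.14].

## Interface

Orientations are given as a rotation vector (axis times angle).
In Python, from cell import * gives the robot as it stands. The module is installed in compiled form; this text tells all that it offers.
- The arm moves only by the shell command python3 -m handwheel 'ROWS' [FORCE]. ROWS is a JSON object whose one key "increments" holds a list of rows, each a list of 3 entries, a list of its own where there are three numbers: the shift along the tool's x, y, z in mm, then the turn about the tool's z in degrees, then the finger opening in mm, from 0 to 85.4. A call has 1 to 20 rows; each row shifts and turns the commanded pose from where the row before left it, along the tool's axes as they then stand; what a row does not reach is not made up. A row lasts 1/12 s, in which the tool goes at most 41.7 mm and 7.16 degrees, less where a joint would pass 70% of its speed; a pose out of reach is approached as far as the arm can. A call is refused whole if a number of a shift passes 41.7 or a number of a turn 7.16, either way. A call with a gripper value outside its range is refused whole. The fingers move at their own pace and stop on an object; FORCE is the grip in N (left out, the last holds). Time passes only in rows, so rows that do not move let the fingers close. It gives the time, the measured TCP pose, the force, the opening and the grip force at its end, in the units of the state.
- observe(): the state, without advancing time (a new reading comes with each control period).
- read_camera(name): name is "scene" or "top" or "wrist"; returns a dict with "image" (384x512x3 uint8, red, green, blue), "vertical_fov" (degrees; the focal length in pixels is half the picture's height over the tangent of half this angle, whatever the lens; pixels are square), "cx", "cy" (the principal point, pixels), "R" (3x3) and "t" (3): a world point X has camera coordinates R X + t. Camera axes: x right, y down, z forward; pixel columns grow to the right and rows downward; lengths in m; the calibration is good to about 2 mm. A picture is of the moment at which its call begins. There is no depth.
- job_done(): hands the job in; it is judged then, once.
Trained networks look in the newest picture that a camera, given by its name, has taken for a name from the list of things; names that differ only in an ending like _2 or _b are one class to them, and where a whole thing is asked for, a point or a joint stands for the part that bears it (a point fixed in the world has none). Each returns a list of dicts, best first, with "conf" (0 to 1); they miss things now and then, are a little off and sometimes report something else, mostly with a low value. They report only what shows in the picture. A call takes as long as a camera call. They do not tell look-alikes from the thing itself.
- trace(camera, target): "mask" (384x512 bool, what is visible of it) and "extent" ([left, top, right, bottom] in pixels, round what is visible of it).
The state is a dict: "time": time; "joint_pos": joint angles; "qd": joint speeds; "joint_efforts": joint torques, N m; "ee_pos": TCP position; "orientation": TCP orientation; "wrist_force": force on the tool from outside, world axes, zero at the start; "moment": the same for the moment, N m; "finger_gap": finger opening in m; "grip_force": force on a finger pad.
Only numpy, scipy, OpenCV 4.12 (cv2) and the standard library are available. Lean on these libraries where they do the work, as an engineer would, in place of code of your own. Each camera call takes 0.05 s, during which the arm holds its last target. There are 200 camera calls.

## Working session

There is one attempt and no reset: what is moved stays moved. The work goes in short steps, Python scripts to look and compute and a shell command to move; the robot and the scene stay as the last step left them, time stands still between calls to the robot, and variables do not carry over. Pictures are saved under pics/ and viewed, at most 10 in all, crops included, and the job is handed in when it is done.

```bash
mkdir -p pics
cat > h.py <<'E'
from cell import *
import numpy as np, cv2
def ray(c,u,v):
    f=c["image"].shape[0]/2/np.tan(np.radians(c["vertical_fov"])/2)
    R=np.array(c["R"]);t=np.array(c["t"])
    d=R.T@np.array([(u-c["cx"])/f,(v-c["cy"])/f,1]);return -R.T@t,d
def onz(c,u,v,z):
    o,d=ray(c,u,v);return o+d*(z-o[2])/d[2]
def proj(c,X):
    f=c["image"].shape[0]/2/np.tan(np.radians(c["vertical_fov"])/2)
    p=np.array(c["R"])@np.array(X)+np.array(c["t"]);return np.array([c["cx"]+f*p[0]/p[2],c["cy"]+f*p[1]/p[2]])
def tri(a,ua,b,ub):
    o1,d1=ray(a,*ua);o2,d2=ray(b,*ub)
    s=np.linalg.lstsq(np.c_[d1,-d2],o2-o1,rcond=None)[0]
    p,q=o1+s[0]*d1,o2+s[1]*d2;return (p+q)/2,np.linalg.norm(p-q)
E
python3 - <<'E'
from h import *
s=observe();print(s["ee_pos"],s["orientation"],s["time"])
ims=[]
for n in("scene","top"):
    c=read_camera(n);im=c["image"][:,:,::-1].copy();cv2.imwrite(f"pics/{n}.png",im)
    print(n,"cam",onz(c,256,192,0),ray(c,0,0)[0])
    for k in("wedge","shim","stand","plate","gauge","lip","wedge_grip"):
        try:
            for r in trace(n,k)[:4]:
                m=r["mask"];ys,xs=np.nonzero(m)
                print(n,k,round(r["conf"],2),np.round(r["extent"]),m.sum(),np.round(onz(c,xs.mean(),ys.mean(),.015),3))
        except Exception as e:print(n,k,e)
E
```

```text
[0.13688662 0.55786935 0.24431742] [-3.77304091e-01 -3.11822230e+00  2.82811591e-03] 0.0
scene cam [ 0.45111166 -0.03683357  0.        ] [ 1.11060996 -0.08203813  0.98283015]
scene wedge 0.93 [173. 124. 212. 168.] 509 [ 0.246 -0.24   0.015]
scene wedge 0.92 [153. 179. 206. 200.] 645 [ 0.435 -0.298  0.015]
scene wedge 0.23 [108. 159. 135. 189.] 511 [ 0.35  -0.494  0.015]
scene shim 0.7 [385. 184. 472. 262.] 5240 [0.608 0.492 0.015]
scene shim 0.58 [224. 274. 254. 290.] 255 [ 0.757 -0.113  0.015]
scene shim 0.41 [157. 184. 206. 198.] 625 [ 0.436 -0.295  0.015]
scene stand 0.58 [250. 165. 328. 245.] 4254 [0.525 0.073 0.015]
scene plate 0.92 [255. 163. 311. 231.] 2449 [0.503 0.061 0.015]
scene gauge 0.65 [248. 166. 331. 244.] 4206 [0.524 0.073 0.015]
scene lip 0.67 [260. 166. 309. 227.] 2416 [0.503 0.062 0.015]
scene lip 0.15 [151. 181. 207. 201.] 680 [ 0.435 -0.297  0.015]
scene wedge_grip 0.62 [154. 183. 207. 199.] 626 [ 0.435 -0.296  0.015]
scene wedge_grip 0.58 [177. 127. 213. 165.] 532 [ 0.244 -0.239  0.015]
top cam [ 0.48946372 -0.04093852  0.        ] [ 0.290171   -0.02966903  1.77651982]
top wedge 0.9 [294. 237. 326. 276.] 460 [ 0.25  -0.238  0.015]
top wedge 0.62 [301. 198. 343. 214.] 437 [ 0.435 -0.284  0.015]
top shim 0.44 [265. 116. 278. 126.] 120 [ 0.753 -0.106  0.015]
top stand 0.56 [189. 152. 259. 219.] 2891 [0.522 0.075 0.015]
top stand 0.54 [299. 201. 342. 217.] 370 [ 0.436 -0.283  0.015]
top plate 0.84 [207. 156. 256. 212.] 1835 [0.517 0.056 0.015]
top gauge 0.71 [189. 147. 261. 218.] 3209 [0.524 0.076 0.015]
top lip 0.97 [208. 159. 255. 209.] 1774 [0.518 0.056 0.015]
top wedge_grip 0.84 [300. 200. 342. 214.] 425 [ 0.435 -0.284  0.015]
top wedge_grip 0.74 [296. 241. 325. 273.] 377 [ 0.251 -0.24   0.015]
top wedge_grip 0.21 [258. 219. 272. 236.] 233 [ 0.358 -0.075  0.015]
```

View pics/top.png

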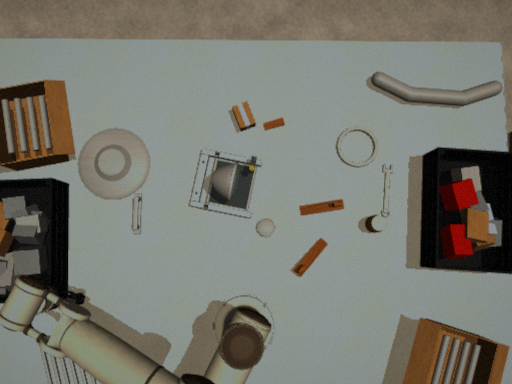

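View pics/scene.png

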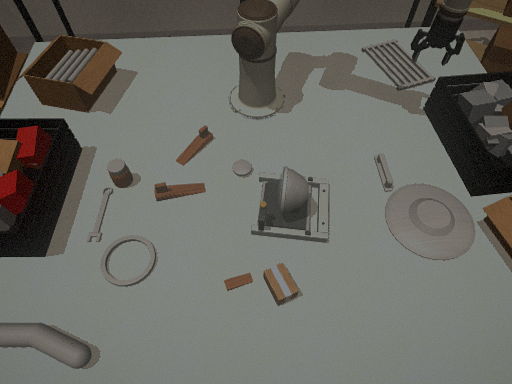

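Look-alikes: large wedge A at top px (311,256), about 0.35 m from the base; large wedge B at top px (322,207), about 0.52 m; the shim at top px (274,124) is small and has no grip; the wood/white carton is at (243,116). B is the farther large wedge, so I choose it. Its grip end is on the right in the top view and its thin end faces the stand. Next I bring the wrist camera over for the close check.

```bash
python3 -m handwheel '{"increments":[[[-24,-29.6,-6],0,85],[[-24,-29.6,-6],0,85],[[-24,-29.6,-6],0,85],[[-24,-29.6,-6],0,85],[[-24,-29.6,-6],0,85],[[-24,-29.6,-6],0,85],[[-24,-29.6,-6],0,85],[[-24,-29.6,-6],0,85],[[-24,-29.6,-6],0,85],[[-24,-29.6,-6],0,85],[[-24,-29.6,-6],0,85],[[-24,-29.6,-6],0,85],[[-24,-29.6,-6],0,85],[[-24,-29.6,-6],0,85],[[-24,-29.6,-6],0,85],[[-24,-29.6,-6],0,85],[[-24,-29.6,-6],0,85],[[-24,-29.6,-6],0,85],[[-24,-29.6,-6],0,85],[[-24,-29.6,-6],0,85]]}'
python3 -m handwheel '{"increments":[[[0,0,0],7,85],[[0,0,0],7,85],[[0,0,0],7,85],[[0,0,0],7,85],[[0,0,0],7,85],[[0,0,0],7,85],[[0,0,0],7,85],[[0,0,0],7,85],[[0,0,0],7,85],[[0,0,0],7,85],[[0,0,0],6,85],[[0,0,0],0,85]]}'
python3 - <<'E'
from h import *
s=observe();print(s["ee_pos"],s["orientation"],s["time"],s["joint_pos"])
c=read_camera("wrist");cv2.imwrite("pics/w1.png",c["image"][:,:,::-1])
print(ray(c,0,0)[0],np.round(c["R"],3).tolist(),[np.round(onz(c,u,v,0),3).tolist() for u,v in((0,0),(511,0),(0,383),(511,383))])
np.save("w1.npy",c,allow_pickle=True)
for k in("wedge","wedge_grip","plate","stand","shim"):
    for r in trace("wrist",k)[:3]:
        ys,xs=np.nonzero(r["mask"]);print(k,round(r["conf"],2),np.round(r["extent"]),len(xs),np.round(onz(c,xs.mean(),ys.mean(),.015),3))
E
```

```text
time: 2.47
ee_pos: [0.4625, -0.133, 0.3657]
orientation: [0.378, 3.118, -0.0]
wrist_force: [0.8, 0.3, 0.8]
finger_gap: 0.0845
grip_force: 0.0
time: 3.47
ee_pos: [0.4621, -0.131, 0.3654]
orientation: [2.22, 2.222, 0.0]
wrist_force: [-0.6, 0.6, 0.1]
finger_gap: 0.0852
grip_force: 0.0
[ 0.46208003 -0.13099436  0.36535842] [2.22027894e+00 2.22245317e+00 1.88406928e-05] 3.4667 [-5.28540908e-01 -1.45014508e-01  1.66810939e+00 -1.53626626e-05
  1.61839193e+00 -5.29520424e-01]
[ 0.46227186 -0.04624028  0.49325819] [[1.0, 0.003, -0.001], [0.003, -0.945, 0.328], [-0.0, -0.328, -0.945]] [[0.056, 0.098, 0.0], [0.854, 0.1, 0.0], [-0.209, -0.746, 0.0], [1.115, -0.741, 0.0]]
wedge 0.95 [102. 174. 193. 234.] 2094 [ 0.241 -0.234  0.015]
wedge 0.68 [233. 183. 260. 271.] 1630 [ 0.435 -0.284  0.015]
wedge_grip 0.78 [230. 183. 260. 269.] 1488 [ 0.435 -0.282  0.015]
plate 0.84 [231.   0. 358.  95.] 8906 [0.519 0.04  0.015]
stand 0.78 [218.   0. 378. 108.] 12403 [0.523 0.035 0.015]
stand 0.21 [235. 312. 318. 332.] 743 [ 0.504 -0.52   0.015]
shim 0.64 [414. 109. 435. 158.] 873 [ 0.748 -0.104  0.015]
```

View pics/w1.png

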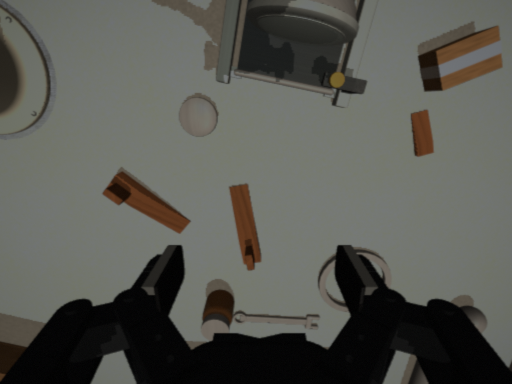

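Run:
```python
from h import *
im=cv2.imread("pics/w1.png")
a=cv2.resize(im[170:280,200:300],None,fx=4,fy=4,interpolation=cv2.INTER_CUBIC)
b=cv2.resize(im[30:120,200:390],None,fx=2.1,fy=2.1*2.3/2.3,interpolation=cv2.INTER_CUBIC)
b=cv2.resize(im[40:115,210:380],(800-400,int(75*400/170)),interpolation=cv2.INTER_CUBIC)
o=np.zeros((440,800,3),np.uint8);o[:,:400]=a;o[:b.shape[0],400:]=b
o=cv2.convertScaleAbs(o,alpha=1.6,beta=20);cv2.imwrite("pics/crop1.png",o)
```

```text
(no output)
```

View pics/crop1.png

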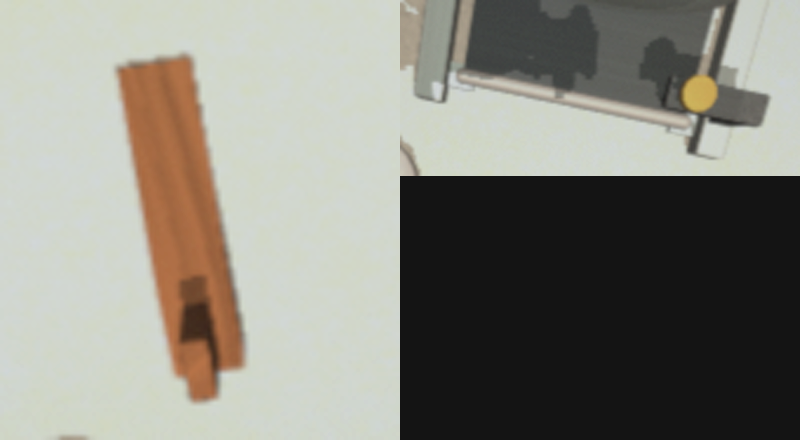

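The crop shows B as the gripped wedge, with its thin end at px (238.5,185) and grip top at (250,262). The lip bead runs from px (233,72) to (333,92), with the gauge knob at (337,80).

```bash
python3 - <<'E'
from h import *
c=np.load("w1.npy",allow_pickle=True).item()
f=lambda u,v,z:onz(c,u,v,z)
t=f(238.5,185.3,.004); g=f(250.3,262.5,.062)
print("tip",t,"grip",g,"len",np.linalg.norm((t-g)[:2]),"ang",np.degrees(np.arctan2(*(t-g)[1::-1])))
L=f(233.4,72.3,.016);R=f(333.2,91.8,.016);d=(L-R)/np.linalg.norm(L-R)
print("lip",L,R,np.linalg.norm(L-R),(L+R)/2,"stand x ang",np.degrees(np.arctan2(-d[0],d[1]))-0, )
x=np.array([d[1],-d[0]]);print("xdir",x,np.degrees(np.arctan2(x[1],x[0])))
print("grip z tri",)
top=read_camera("top");print("knob",tri(c,(337.5,79.5),top,(253,160)),"tip",tri(c,(238.5,185.3),top,(300.5,211)))
sc=read_camera("scene");print("knob",tri(c,(337.5,79.5),sc,(263.5,204)),"tip",tri(c,(238.5,185.3),sc,(205.5,188)))
print("grip",tri(c,(250.3,262.5),sc,(163,186)))
E
python3 -m handwheel '{"increments":[[[-25,-5,-0],0,85],[[-25,-5,10],0,85],[[-25,-5,20],0,85],[[-25,-5,25],0,85],[[-20,-5,25],0,85],[[-20,0,25],0,85],[[0,0,25],0,85],[[0,0,0],0,85],[[0,0,0],0,85]]}'
python3 - <<'E'
from h import *
s=observe();print(s["ee_pos"],s["orientation"])
c=read_camera("wrist");np.save("w2.npy",c,allow_pickle=True)
cv2.imwrite("pics/w2.png",cv2.convertScaleAbs(cv2.resize(c["image"][:,:,::-1],(800,600),interpolation=cv2.INTER_CUBIC),alpha=1.5,beta=15))
E
```

```text
tip [ 0.42248789 -0.20398929  0.004     ] grip [ 0.44590836 -0.3374108   0.062     ] len 0.135461508096049 ang 99.95611965220606
lip [ 0.41951896 -0.00625553  0.016     ] [ 0.58527486 -0.03568284  0.016     ] 0.16834780676679642 [ 0.50239691 -0.02096919  0.016     ] stand x ang 79.93294197792142
xdir [0.17480066 0.98460384] 79.93294197792142
grip z tri
knob (array([ 0.61636179, -0.020331  , -0.05739014]), np.float64(0.02025279557774325)) tip (array([ 0.42055227, -0.21036613, -0.01641711]), np.float64(0.0006829069787860582))
knob (array([ 0.5661338 , -0.02264077,  0.10690197]), np.float64(0.0006515746581346899)) tip (array([ 0.42224731, -0.20507726, -0.00108867]), np.float64(0.0010994951364747133))
grip (array([ 0.44752873, -0.33307783,  0.06286632]), np.float64(0.006917275465611153))
time: 4.62
ee_pos: [0.437, -0.2704, 0.2344]
orientation: [-2.215, -2.223, -0.0]
wrist_force: [0.2, 0.5, 1.4]
finger_gap: 0.0851
grip_force: 0.0
[ 0.43697318 -0.27043439  0.23435455] [-2.21502037e+00 -2.22310650e+00 -3.08539881e-04]
```

View pics/w2.png

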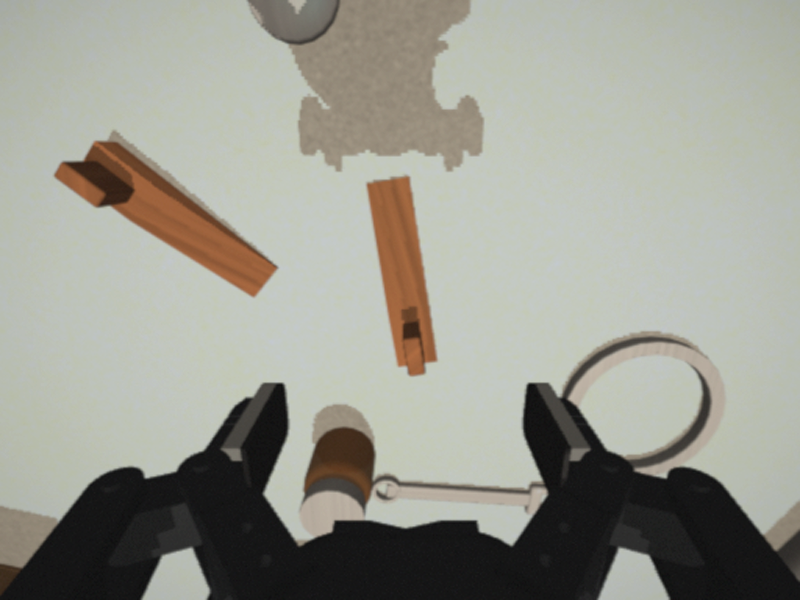

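Run:
```python
from h import *
a=np.load("w1.npy",allow_pickle=True).item();b=np.load("w2.npy",allow_pickle=True).item()
k=.64
T2=(388*k,181*k);G2=(414.5*k,357*k)
print("tip",tri(a,(238.5,185.3),b,T2),onz(b,*T2,.004));print("grip",tri(a,(250.3,262.5),b,G2),onz(b,*G2,.062))
t=onz(b,*T2,.004);g=onz(b,*G2,.062);print(np.linalg.norm((t-g)[:2]),np.degrees(np.arctan2(*(t-g)[1::-1])))
for u,v in((399,365),(436,361)):print("rear corner top",onz(b,u*k,v*k,.026))
sc=read_camera("scene");
for r in trace("scene","jar")[:1]:
  e=r["extent"];print(e,onz(sc,(e[0]+e[2])/2,e[1]+8,.085))
# jar top in w2, spanner end
print("jar top w2",onz(b,333*k,507*k,.085),"spanner ring",onz(b,387*k,489*k,.003))
```

```text
tip (array([ 0.42168217, -0.20710763, -0.0056794 ]), np.float64(3.760491946239317e-05)) [ 0.42207269 -0.20655066  0.004     ]
grip (array([ 0.44519303, -0.34256855,  0.05404314]), np.float64(0.0009065716620368238)) [ 0.44457931 -0.33833547  0.062     ]
0.13369287560717602 99.69164624493956
rear corner top [ 0.4316336  -0.36466819  0.026     ]
rear corner top [ 0.46475763 -0.36042507  0.026     ]
[105.9, 157.4, 135.7, 189.0] [ 0.37601385 -0.46467698  0.085     ]
jar top w2 [ 0.37685673 -0.46811912  0.085     ] spanner ring [ 0.41843564 -0.52623818  0.003     ]
```

The two views agree: grip at (0.445, -0.338), heading about 99.7°, and the rear face 25 mm behind it. The jar is well clear, so I go down to grasp.

```bash
python3 -m handwheel '{"increments":[[[-34,4,20],0,60],[[-34,4,20],0,60],[[0,0,20],-4.7,60],[[0,0,20],-4.7,60],[[0,0,25],0,60],[[0,0,25],0,60],[[0,0,0],0,60],[[0,0,0],0,60],[[0,0,0],0,60]]}'
python3 - <<'E'
from h import *
s=observe();print(s["ee_pos"],s["orientation"])
R=cv2.Rodrigues(np.array(s["orientation"]))[0]
print(np.degrees(np.arctan2(R[1,0],R[0,0])),"err tool mm",R.T@(np.array([.445,-.338,.046])-s["ee_pos"])*1e3)
c=read_camera("wrist")
cv2.imwrite("pics/w3.png",cv2.convertScaleAbs(c["image"][:,:,::-1],alpha=1.5,beta=15))
E
```

```text
time: 5.52
ee_pos: [0.4472, -0.3401, 0.108]
orientation: [2.024, 2.397, -0.001]
wrist_force: [-0.1, 0.5, 0.7]
finger_gap: 0.0599
grip_force: 0.0
[ 0.44721047 -0.34010799  0.10795312] [ 2.02433736e+00  2.39719612e+00 -1.06088861e-03]
99.64025378760897 err tool mm [ 2.6647075  -1.95407372 61.94029697]
```

View pics/w3.png

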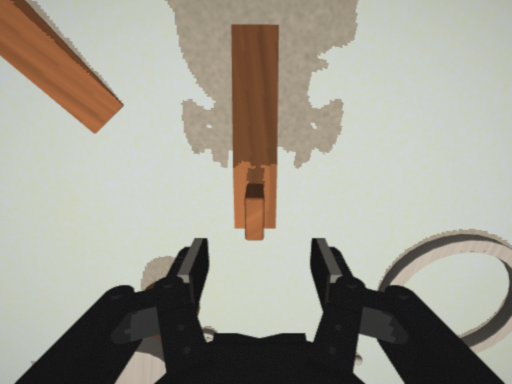

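The wedge is aligned with the tool, with its axis at px 255 against a finger centre of about 259. I descend and grip.

```bash
python3 -m handwheel '{"increments":[[[2.5,-1.5,22],0,60],[[0,0,20],0,60],[[0,0,20],0,60],[[0,0,0],0,60],[[0,0,0],0,0],[[0,0,0],0,0],[[0,0,0],0,0],[[0,0,0],0,0],[[0,0,0],0,0],[[0,0,0],0,0],[[0,0,0],0,0]]}' 60
python3 - <<'E'
from h import *
s=observe();print(s)
E
```

```text
time: 6.48
ee_pos: [0.4448, -0.3379, 0.0451]
orientation: [2.026, 2.398, -0.001]
wrist_force: [-0.9, 0.5, 7.3]
finger_gap: 0.013
grip_force: 61.9
{'time': 6.4833, 'joint_pos': array([-8.65949699e-01,  3.58620307e-01,  1.78796937e+00, -1.56557532e-04,
        9.92057994e-01, -1.03358225e+00]), 'qd': array([-0.00016517,  0.00135987,  0.00052573,  0.0007513 ,  0.00110082,
        0.00017529]), 'joint_efforts': array([ 1.47277038e-01, -3.80700624e+01, -2.51144332e+01,  1.24116302e-01,
       -3.28605250e-01,  1.84683432e-02]), 'ee_pos': array([ 0.44480725, -0.3379333 ,  0.04512088]), 'orientation': array([ 2.02570420e+00,  2.39750176e+00, -9.59353270e-04]), 'wrist_force': array([-0.85611401,  0.4537699 ,  7.25610404]), 'moment': array([0.07867739, 0.18122396, 0.01197479]), 'grip_force': 61.87624454498291, 'finger_gap': 0.012956337246535075}
```

```bash
python3 -m handwheel '{"increments":[[[0,0,-5],0,0],[[0,0,0],6.6,0],[[0,0,0],6.6,0],[[0,0,0],6.6,0],[[0,0,0],0,0],[[25,-0.8,0],0,0],[[35,-1,0],0,0],[[35,-1,0],0,0],[[35,-1,0],0,0],[[25,0,0],0,0],[[17,0,0],0,0],[[0,0,0],0,0],[[0,0,0],0,0],[[0,0,0],0,0]]}'
python3 - <<'E'
from h import *
s=observe();print(s["ee_pos"],s["wrist_force"],s["moment"])
R=cv2.Rodrigues(np.array(s["orientation"]))[0]
print(np.degrees(np.arctan2(R[1,0],R[0,0])),R[:,2])
c=read_camera("wrist");np.save("w4.npy",c,allow_pickle=True)
cv2.imwrite("pics/w4.png",cv2.convertScaleAbs(cv2.resize(c["image"][:,:,::-1],(800,600),interpolation=cv2.INTER_CUBIC),alpha=1.5,beta=15))
L=np.array([.5024,-.021,0]);x=np.array([.1748,.9846,0]);y=np.array([-.9846,.1748,0])
S=lambda a,b,z:proj(c,L+a*x+b*y+[0,0,z])/.64
for q in((0,.08,.016),(0,-.08,.016),(0,0,.016),(-.02,.09,.03),(-.02,-.09,.03),(.01,-.062,.115)):print(q,S(*q).round(0))
E
```

```text
time: 7.65
ee_pos: [0.4708, -0.1676, 0.0486]
orientation: [2.408, 2.017, -0.0]
wrist_force: [0.6, -0.1, -1.4]
finger_gap: 0.013
grip_force: 60.9
[ 0.47082112 -0.16760418  0.04855448] [ 0.55713658 -0.08660004 -1.42681834] [-0.02673952  0.00753966 -0.03663807]
79.88859668261082 [ 4.36348851e-04 -6.79774806e-04 -9.99999674e-01]
(0, 0.08, 0.016) [165. -68.]
(0, -0.08, 0.016) [680. -68.]
(0, 0, 0.016) [422. -68.]
(-0.02, 0.09, 0.03) [118.  -9.]
(-0.02, -0.09, 0.03) [728.  -8.]
(0.01, -0.062, 0.115) [1252. -845.]
```

View pics/w4.png

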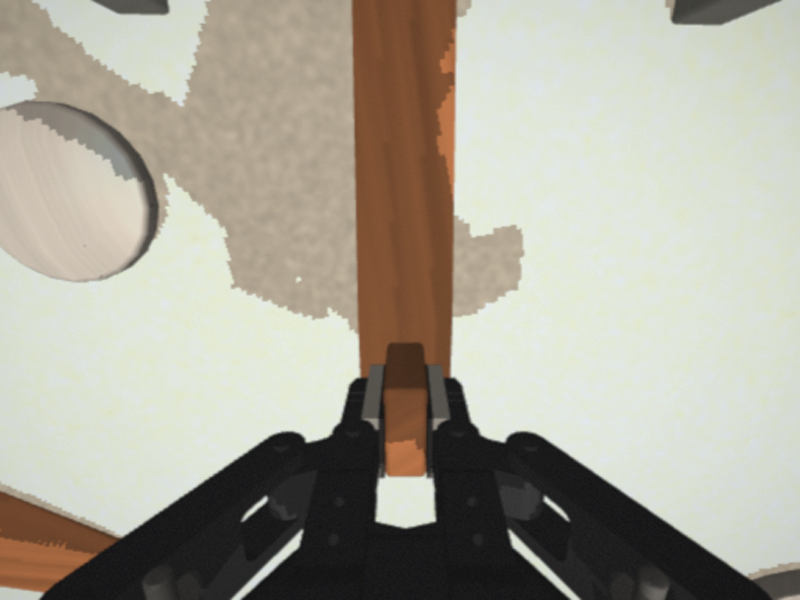

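Lifted, the wedge reads Fz = -1.4 N. The rail ends at px (168,13) and (676,23) confirm the lateral centring and call for about a 1° turn. Now I set the wedge flat.

```bash
python3 -m handwheel '{"increments":[[[0,0,0],1,0],[[0,0,1.5],0,0],[[0,0,1],0,0],[[0,0,0],0,0],[[0,0,0],0,0]]}';python3 -m handwheel '{"increments":[[[0,0,0.5],0,0],[[0,0,0],0,0],[[0,0,0],0,0]]}';python3 -m handwheel '{"increments":[[[0,0,0.5],0,0],[[0,0,0],0,0],[[0,0,0],0,0]]}'
```

```text
time: 8.12
ee_pos: [0.4705, -0.1671, 0.0456]
orientation: [-2.428, -1.994, 0.0]
wrist_force: [0.1, 0.2, -1.2]
finger_gap: 0.013
grip_force: 60.9
time: 8.37
ee_pos: [0.4707, -0.1669, 0.0453]
orientation: [2.427, 1.994, 0.0]
wrist_force: [0.8, -0.6, -0.9]
finger_gap: 0.013
grip_force: 60.9
time: 8.62
ee_pos: [0.4708, -0.1669, 0.0452]
orientation: [2.427, 1.994, 0.0]
wrist_force: [-1.2, 1.1, 3.9]
finger_gap: 0.0132
grip_force: 61.6
```

```bash
python3 -m handwheel '{"increments":[[[8,0,0],0,0],[[8,0,0],0,0],[[8,0,0],0,0],[[6,0,0],0,0],[[0,0,0],0,0],[[0,0,0],0,0]]}'
cat > f.py <<'E'
from h import *
s=observe();R=cv2.Rodrigues(np.array(s["orientation"]))[0]
F=R.T@s["wrist_force"];p=s["ee_pos"]-np.array([.5024,-.021,0])
print(">> push %.1f side %.1f up %.1f"%(-F[0],F[1],-F[2]),"tip past lip %.1f"%(1e3*(p@[.184,.983,0])+135),"z %.4f"%p[2], "t",s["time"])
E
python3 f.py
python3 -m handwheel '{"increments":[[[4,0,0],0,0],[[4,0,0],0,0],[[2,0,0],0,0],[[0,0,0],0,0]]}' >/dev/null; python3 f.py
python3 -m handwheel '{"increments":[[[2,0,0],0,0],[[2,0,0],0,0],[[2,0,0],0,0],[[0,0,0],0,0]]}' >/dev/null; python3 f.py
python3 -m handwheel '{"increments":[[[2,0,0],0,0],[[2,0,0],0,0],[[2,0,0],0,0],[[0,0,0],0,0]]}'>/dev/null; python3 f.py
```

```text
time: 9.12
ee_pos: [0.4771, -0.1362, 0.0452]
orientation: [-2.427, -1.995, -0.003]
wrist_force: [1.6, 2.3, 3.8]
finger_gap: 0.0132
grip_force: 61.6
>> push -2.6 side 1.2 up 3.8 tip past lip 17.1 z 0.0452 t 9.1167
>> push 3.1 side -0.6 up 4.6 tip past lip 25.6 z 0.0451 t 9.45
>> push 7.3 side -0.3 up 4.2 tip past lip 30.6 z 0.0451 t 9.7833
>> push 6.9 side 0.2 up 2.9 tip past lip 36.6 z 0.0451 t 10.1167
```

```bash
python3 -m handwheel '{"increments":[[[1.5,0,0],0,0],[[1.5,0,0],0,0],[[1.5,0,0],0,0],[[1.5,0,0],0,0],[[0,0,0],0,0],[[0,0,0],0,0]]}' >/dev/null; python3 f.py
python3 -m handwheel '{"increments":[[[1,0,0],0,0],[[1,0,0],0,0],[[1,0,0],0,0],[[0,0,0],0,0],[[0,0,0],0,0]]}' >/dev/null; python3 f.py
python3 -m handwheel '{"increments":[[[1,0,0],0,0],[[1,0,0],0,0],[[0,0,0],0,0],[[0,0,0],0,0]]}'>/dev/null; python3 f.py
```

```text
>> push 6.0 side -0.6 up 4.0 tip past lip 42.5 z 0.0451 t 10.6167
>> push 7.2 side -0.1 up 3.6 tip past lip 45.4 z 0.0451 t 11.0333
>> push 6.7 side -0.8 up 4.2 tip past lip 47.4 z 0.0451 t 11.3667
```

```bash
python3 -m handwheel '{"increments":[[[1,0,0],0,0],[[1,0,0],0,0],[[0,0,0],0,0],[[0,0,0],0,0]]}' >/dev/null; python3 f.py
python3 -m handwheel '{"increments":[[[1,0,0],0,0],[[1,0,0],0,0],[[0,0,0],0,0],[[0,0,0],0,0]]}'>/dev/null; python3 f.py
```

```text
>> push 8.3 side -0.4 up 4.3 tip past lip 49.4 z 0.0451 t 11.7
>> push 7.1 side 0.9 up 3.8 tip past lip 51.4 z 0.0451 t 12.0333
```

```bash
python3 -m handwheel '{"increments":[[[1,0,0],0,0],[[0.5,0,0],0,0],[[0,0,0],0,0],[[0,0,0],0,0]]}' >/dev/null; python3 f.py
```

```text
>> push 7.9 side -0.2 up 3.4 tip past lip 52.9 z 0.0451 t 12.3667
```

```bash
python3 -m handwheel '{"increments":[[[1,0,0],0,0],[[0.5,0,0],0,0],[[0,0,0],0,0],[[0,0,0],0,0]]}' >/dev/null; python3 f.py
python3 -m handwheel '{"increments":[[[1,0,0],0,0],[[0.5,0,0],0,0],[[0,0,0],0,0],[[0,0,0],0,0]]}' >/dev/null; python3 f.py
```

```text
>> push 7.8 side -0.8 up 3.7 tip past lip 54.4 z 0.0451 t 12.7
>> push 7.9 side 1.2 up 4.1 tip past lip 55.9 z 0.0451 t 13.0333
```

```bash
python3 -m handwheel '{"increments":[[[1,0,0],0,0],[[0.5,0,0],0,0],[[0,0,0],0,0],[[0,0,0],0,0]]}' >/dev/null; python3 f.py
python3 -m handwheel '{"increments":[[[1,0,0],0,0],[[0.5,0,0],0,0],[[0,0,0],0,0],[[0,0,0],0,0]]}' >/dev/null; python3 f.py
```

```text
>> push 7.1 side -0.5 up 3.6 tip past lip 57.4 z 0.0451 t 13.3667
>> push 7.3 side -0.0 up 3.6 tip past lip 58.9 z 0.0451 t 13.7
```

```bash
python3 -m handwheel '{"increments":[[[1,0,0],0,0],[[0.5,0,0],0,0],[[0,0,0],0,0],[[0,0,0],0,0]]}' >/dev/null; python3 f.py
python3 -m handwheel '{"increments":[[[1,0,0],0,0],[[0.5,0,0],0,0],[[0,0,0],0,0],[[0,0,0],0,0]]}' >/dev/null; python3 f.py
```

```text
>> push 8.1 side 0.5 up 3.7 tip past lip 60.4 z 0.0451 t 14.0333
>> push 7.8 side 0.2 up 3.4 tip past lip 61.9 z 0.0451 t 14.3667
```

```bash
python3 -m handwheel '{"increments":[[[1,0,0],0,0],[[0.5,0,0],0,0],[[0,0,0],0,0],[[0,0,0],0,0]]}' >/dev/null; python3 f.py
python3 -m handwheel '{"increments":[[[1,0,0],0,0],[[0.5,0,0],0,0],[[0,0,0],0,0],[[0,0,0],0,0]]}' >/dev/null; python3 f.py
```

```text
>> push 7.1 side -0.6 up 2.9 tip past lip 63.4 z 0.0451 t 14.7
>> push 8.4 side 0.6 up 3.4 tip past lip 64.9 z 0.0451 t 15.0333
```

```bash
python3 -m handwheel '{"increments":[[[1,0,0],0,0],[[0.5,0,0],0,0],[[0,0,0],0,0],[[0,0,0],0,0]]}' >/dev/null; python3 f.py
python3 -m handwheel '{"increments":[[[1,0,0],0,0],[[0.5,0,0],0,0],[[0,0,0],0,0],[[0,0,0],0,0]]}' >/dev/null; python3 f.py
```

```text
>> push 8.0 side -0.3 up 4.5 tip past lip 66.4 z 0.0451 t 15.3667
>> push 7.3 side -1.0 up 4.5 tip past lip 67.9 z 0.0451 t 15.7
```

```bash
python3 -m handwheel '{"increments":[[[1,0,0],0,0],[[0.5,0,0],0,0],[[0,0,0],0,0],[[0,0,0],0,0]]}' >/dev/null; python3 f.py
python3 -m handwheel '{"increments":[[[1,0,0],0,0],[[0.5,0,0],0,0],[[0,0,0],0,0],[[0,0,0],0,0]]}' >/dev/null; python3 f.py
```

```text
>> push 7.9 side -0.4 up 5.2 tip past lip 69.4 z 0.0451 t 16.0333
>> push 7.4 side 0.7 up 4.1 tip past lip 70.9 z 0.0451 t 16.3667
```

```bash
python3 -m handwheel '{"increments":[[[1,0,0],0,0],[[0.5,0,0],0,0],[[0,0,0],0,0],[[0,0,0],0,0]]}' >/dev/null; python3 f.py
python3 -m handwheel '{"increments":[[[1,0,0],0,0],[[0.5,0,0],0,0],[[0,0,0],0,0],[[0,0,0],0,0]]}' >/dev/null; python3 f.py
```

```text
>> push 8.3 side -0.1 up 4.0 tip past lip 72.4 z 0.0451 t 16.7
>> push 8.1 side -1.0 up 3.3 tip past lip 73.9 z 0.0451 t 17.0333
```

```bash
python3 -m handwheel '{"increments":[[[1,0,0],0,0],[[0.5,0,0],0,0],[[0,0,0],0,0],[[0,0,0],0,0]]}' >/dev/null; python3 f.py
python3 -m handwheel '{"increments":[[[1,0,0],0,0],[[0.5,0,0],0,0],[[0,0,0],0,0],[[0,0,0],0,0]]}' >/dev/null; python3 f.py
```

```text
>> push 8.1 side -0.2 up 3.1 tip past lip 75.3 z 0.0451 t 17.3667
>> push 9.4 side -0.4 up 3.7 tip past lip 76.4 z 0.0451 t 17.7
```

```bash
python3 -m handwheel '{"increments":[[[0.5,0,0],0,0],[[0.5,0,0],0,0],[[0,0,0],0,0],[[0,0,0],0,0]]}' >/dev/null; python3 f.py
```

```text
>> push 12.1 side -0.8 up 3.0 tip past lip 77.0 z 0.0451 t 18.0333
```

```bash
python3 -m handwheel '{"increments":[[[0.5,0,0],0,0],[[0.5,0,0],0,0],[[0,0,0],0,0],[[0,0,0],0,0]]}' >/dev/null; python3 f.py
```

```text
>> push 15.1 side -0.6 up 3.0 tip past lip 77.6 z 0.0451 t 18.3667
```

```bash
python3 -m handwheel '{"increments":[[[0,0,0],0,0]]}' >/dev/null; python3 f.py
```

```text
>> push 14.4 side -1.0 up 2.9 tip past lip 77.5 z 0.0451 t 18.45
```

```bash
python3 -m handwheel '{"increments":[[[0.5,0,0],0,0],[[0.5,0,0],0,0],[[0,0,0],0,0],[[0,0,0],0,0]]}' >/dev/null; python3 f.py; python3 -m handwheel '{"increments":[[[0,0,0],0,0]]}' >/dev/null; python3 f.py
```

```text
>> push 16.4 side -0.5 up 2.4 tip past lip 78.0 z 0.0451 t 18.7833
>> push 16.9 side 0.0 up 1.9 tip past lip 78.0 z 0.0451 t 18.8667
```

```bash
python3 -m handwheel '{"increments":[[[0.6,0,0],0,0],[[0,0,0],0,0],[[0,0,0],0,0]]}' >/dev/null; python3 f.py; python3 -m handwheel '{"increments":[[[0,0,0],0,0]]}' >/dev/null; python3 f.py
```

```text
>> push 18.7 side -1.1 up 1.4 tip past lip 78.3 z 0.0452 t 19.1167
>> push 18.4 side -1.2 up 1.7 tip past lip 78.3 z 0.0451 t 19.2
```

Snug: the push has climbed about 10.7 N over a steady 7.8 N. I ease the arm's own push, open, and check.

```bash
python3 -m handwheel '{"increments":[[[-0.9,0,0],0,0],[[-0.9,0,0],0,0],[[0,0,0],0,0],[[0,0,0],0,0]]}' 20 >/dev/null; python3 f.py; python3 -m handwheel '{"increments":[[[0,0,0],0,20],[[0,0,0],0,25],[[0,0,0],0,30],[[0,0,0],0,40],[[0,0,0],0,40],[[0,0,0],0,40],[[0,0,0],0,40]]}'; python3 f.py
```

```text
>> push 10.0 side -0.4 up 3.1 tip past lip 78.3 z 0.0451 t 19.5333
time: 20.12
ee_pos: [0.4889, -0.0742, 0.0447]
orientation: [-2.427, -1.994, 0.0]
wrist_force: [-0.5, -0.9, 0.3]
finger_gap: 0.0397
grip_force: 0.0
>> push 0.9 side -0.3 up 0.3 tip past lip 80.2 z 0.0447 t 20.1167
```

```bash
python3 -m handwheel '{"increments":[[[0,0,-8],0,40],[[0,0,-12],0,40],[[0,0,-20],0,40],[[-10,0,-25],0,40],[[-20,0,-30],0,40],[[-25,0,-30],0,40],[[-25,0,-30],0,40],[[-20,0,-20],0,40],[[-20,0,-20],0,40],[[0,0,0],0,40],[[0,0,0],0,40],[[0,0,0],0,40]]}'
python3 - <<'E'
from h import *
c=read_camera("wrist");np.save("w5.npy",c,allow_pickle=True)
cv2.imwrite("pics/w5.png",cv2.convertScaleAbs(cv2.resize(c["image"][:,:,::-1],(800,600),interpolation=cv2.INTER_CUBIC),alpha=1.5,beta=15))
E
```

```text
time: 21.12
ee_pos: [0.4653, -0.1911, 0.2389]
orientation: [-2.426, -1.993, -0.0]
wrist_force: [0.9, 0.0, -0.5]
finger_gap: 0.0398
grip_force: 0.0
```

View pics/w5.png

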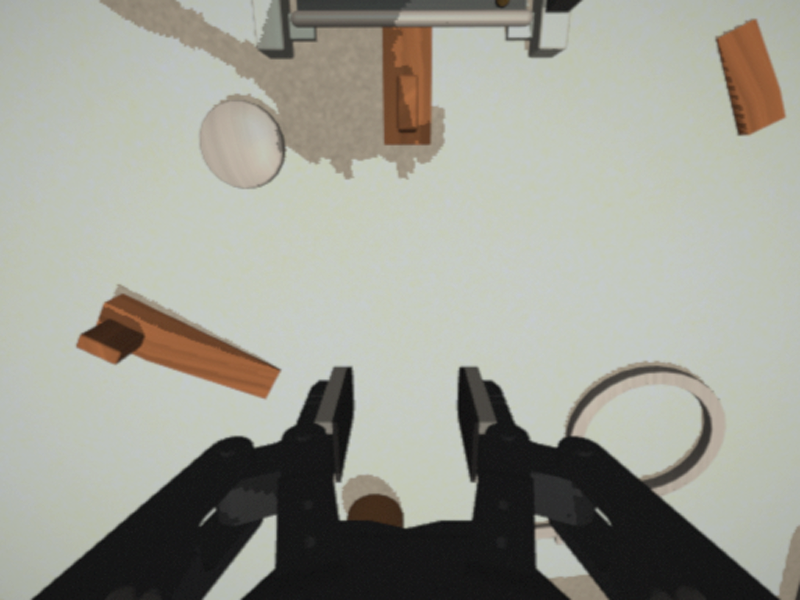

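The wedge lies square under the raised lip, with its rear at px (407,144) and the bead at y≈18. I check for back-slip, then hand in.

Run:
```python
from h import *
c=np.load("w5.npy",allow_pickle=True).item()
p=onz(c,407.5*.64,144.5*.64,.0)-[.5024,-.021,0];q=onz(c,407.5*.64,144.5*.64,.026)-[.5024,-.021,0]
a=(p@[.184,.983,0],q@[.184,.983,0]);print("rear x low/top",a,"expected -.0817")
s=observe();print(s["wrist_force"])
if min(abs(v+.0817) for v in a)<.005: print(job_done())
```

```text
rear x low/top (np.float64(-0.08203822138125223), np.float64(-0.08256332578269422)) expected -.0817
[-0.15690544  0.07091798 -0.56492621]
the job is handed in; nothing more can be done
None
```

The wedge is in flat under the lip, released with the plate raised, and the job is handed in. The push climbed about 10.7 N above its steady level, which is within the snug range. The last picture showed no back-slip. The plate load itself was not measured, and the hand-in returned no verdict.

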